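Stroke an exhaust shutter's blades shut

ROBOT

A 7-joint arm with a two-finger parallel gripper is mounted at the origin on the work surface. World frame = base frame: x ahead of the robot, y to its left, z up, the work surface at z = 0. Lengths are in mm, angles in rad, forces in N, time in s.
With the tool pointing down it reaches from about 400 to 875 mm from the base axis. Payload 6.5 kg.
Tool frame: the origin (TCP) lies at the very end of the fingers, on their centre line; the grasp point (between the pads) lies 19 mm behind it; z points along the fingers, y is the line along which they close (so a half turn about z gives the same grasp; the last joint's range is limited). The gripper opens to 85 mm and grips with 20 to 120 N. Pads are 22 mm wide; open, the fingers measure 114 mm over their backs; the gripper's body (76 mm by 85 mm) begins 54 mm behind the grasp point. The pads swing forward as they close: fully open they stand 13 mm farther back than shut.
Start: joints at [-1.356, 0.536, -0.004, 1.538, 0.003, 1.067, -0.071], TCP at [180.126, 624.536, 231.29] pointing down, gripper open.
Joint ranges: [-2.7, 2.7], [-0.37, 2.16], [-1.27, 1.26], [0.24, 2.4], [-1.31, 4.45], [0.19, 1.91], [-2.76, 2.76]. Speed limits (rad/s): [2.39, 2.39, 3.14, 3.14, 3.14, 3.14, 3.14].

INTERFACE

Orientations are given as a unit quaternion [w, x, y, z].
In Python, from workcell import robot, vision, workorder gives the robot as it stands.
- The arm moves only by the shell command python3 -m jog 'ROWS' [FORCE]. ROWS is text: rows parted by semicolons, each of 7 numbers parted by spaces: the turn, a rotation vector about the tool's x, y, z in degrees, then the shift along the tool's x, y, z in mm, then the closure, from 0 (fully open) to 1 (shut). In form: wx wy wz x y z fingers; .... A call has 1 to 8 rows; each row is the pose to reach, as a shift and turn from the pose commanded when the call began, along the tool's axes at that moment; what a row does not reach only later rows make up. A row lasts 1/8 s, in which the tool goes at most 62.5 mm and 10.7 degrees, less where a joint would pass 70% of its speed; a pose out of reach is approached as far as the arm can. A call with a gripper value outside its range is refused whole. The fingers move at their own pace and stop on an object; FORCE is the grip in N (left out, the last holds). Time passes only in rows, so rows that repeat a pose let the fingers close. It gives the time, the measured TCP pose, the force, the opening and the grip force at its end, in the units of the state.
- robot.sense(): the state, without advancing time (a new reading comes with each control period).
- vision.camera(name): name is "scene" or "top" or "wrist"; returns a dict with "color" (384x512x3 uint8, red, green, blue), "intrinsics" (3x3 intrinsics, pixels), "distortion" ([k1, k2, p1, p2, k3] as OpenCV has them; the pictures are not rectified), "extrinsics" (4x4, takes a point from camera to world coordinates). Camera axes: x right, y up, looking along -z (the intrinsics and any distortion apply to the point x, -y, -z); pixel columns grow to the right and rows downward; lengths in mm; the calibration is good to about 2 mm. A picture is of the moment at which its call begins. There is no depth.
- workorder.sign_off(): hands the job in; it is judged then, once.
The state is a dict: "t": time; "joints": joint angles; "qvel": joint speeds; "effort": joint torques, N m; "position": TCP position; "eef_rot": TCP orientation; "ft_force": force on the tool from outside, world axes, zero at the start; "moment": the same for the moment, N m; "opening": finger opening in mm; "grasp_force": force on a finger pad.
Only numpy, scipy, OpenCV 4.12 (cv2) and the standard library are available. Lean on these libraries where they do the work, as an engineer would, in place of code of your own. Each camera call takes 0.05 s, during which the arm holds its last target. There are 200 camera calls.

TASK

An exhaust shutter lies face up on the bench with its six stiff blades standing open. Run the closed fingertips lightly along the middle of the row, just above the face of the frame and the way the blades lean, so that they fold down one after another from the first to the last and all lie flat. Do not grip, lift or shove the shutter, keep everything but the fingers off it, and leave the other things on it and around it as they are.

Things in the scene. Friction and masses are not known exactly. Their poses are not given: they have to be found in the camera images.
- shutter: gravity exhaust shutter, loose, face up on the bench: steel frame 290 mm long (its x), 216 mm wide (y) and 30 mm high, about 2 kg, with six aluminium blades across it. Origin: middle of its underside on the bench; z up. Its flat face is 30 mm above the bench; end members 34 mm wide along x, long sides 36 mm wide. Held only by its weight
- row_start (a point): point on the frame's face in the middle of the end member where the row begins, 126 mm from the frame's middle towards -x of the shutter and 18 mm before the hinge line of blade 1; the fingertips can start just above it
- row_end (a point): point on the frame's face in the middle of the other end member, 126 mm from the frame's middle towards +x of the shutter. From row_start to row_end is the way the blades lean, and the way to stroke
- blade1 (a joint): angle of blade 1, counted from row_start, in rad: 0 flat in the frame, growing as its free edge rises, 1.4 at its stop. Hinge line 18 mm from row_start. A blade is an aluminium strip 140 mm long across the row, 33 mm from hinge to free edge, hinged on the edge nearer row_start, 1.5 mm above the frame's face, so it leans towards row_end
- blade2 (a joint): angle of blade 2, counted from row_start, in rad: 0 flat in the frame, growing as its free edge rises, 1.4 at its stop. Hinge line 54 mm from row_start. Same size as blade 1. The pins are stiff (about 0.02 N m): a blade stays at the angle it is left at, and folds under a push of a few newtons at its middle
- blade3 (a joint): angle of blade 3, counted from row_start, in rad: 0 flat in the frame, growing as its free edge rises, 1.4 at its stop. Hinge line 90 mm from row_start. Same size as blade 1. Fingertips passing h mm above the frame's face leave a blade at most h/33 rad from flat, so a height of 2 to 7 mm is good
- blade4 (a joint): angle of blade 4, counted from row_start, in rad: 0 flat in the frame, growing as its free edge rises, 1.4 at its stop. Hinge line 126 mm from row_start. Same size and stiffness as blade 1
- blade5 (a joint): angle of blade 5, counted from row_start, in rad: 0 flat in the frame, growing as its free edge rises, 1.4 at its stop. Hinge line 162 mm from row_start. Same size and stiffness as blade 1
- blade6 (a joint): angle of blade 6, counted from row_start, in rad: 0 flat in the frame, growing as its free edge rises, 1.4 at its stop. Hinge line 198 mm from row_start. Same size and stiffness as blade 1
- bolt: short hex bolt standing on its head on one long side of the shutter's frame: head 24 mm across flats and 10 mm high, shank 16 mm thick, 44 mm tall in all; origin under its head
- collar: small steel collar lying flat on the other long side of the frame: 30 mm across, 12 mm high, 18 mm bore; origin under its middle
- screw_jar: glass jar with a steel cap, 60 mm across, 85 mm tall, on the bench beside the shutter; origin under its middle
- tape_roll: roll of foil tape, 90 mm across, 48 mm high, lying flat on the bench beside the shutter; origin under its middle
- screwdriver: screwdriver with a black handle lying on the bench beside the shutter, along its own x axis; origin under its middle
- mug: white mug, 76 mm across, 92 mm tall, on the bench to the left; origin under its middle
- hammer: hammer with a wooden handle lying on the bench to the right, along its own x axis; origin under its middle
- wrench: steel wrench lying on the bench to the right, along its own x axis; origin under its middle

How it is judged:
By the outcome, as a careful person would: the job done as asked, in the order asked, and still so for the second after the job is handed in, with the robot touching nothing.
It also fails if it takes over 35 s, if anything falls off the work surface, if the arm or the gripper's body presses on something with over 40 N, if the wrist force passes 120 N, or if a joint passes its speed limit or range.

## Working session

There is one attempt and no reset: what is moved stays moved. The work goes in short steps, Python scripts to look and compute and a shell command to move; the robot and the scene stay as the last step left them, time stands still between calls to the robot, and variables do not carry over. Pictures are saved under pics/ and viewed, at most 10 in all, crops included, and the job is handed in when it is done.

```bash
ls; mkdir -p pics
cat > h.py <<'E'
import numpy as np, cv2
from workcell import robot, vision, workorder
def snap(n,f=None):
    c=vision.camera(n)
    if f: cv2.imwrite('pics/'+f,c['color'][:,:,::-1])
    return c
def ray(c,px):
    p=cv2.undistortPoints(np.array(px,float).reshape(-1,1,2),np.array(c['intrinsics']),np.array(c['distortion'])).reshape(-1,2)
    d=np.c_[p[:,0],-p[:,1],-np.ones(len(p))]; E=np.array(c['extrinsics'])
    return E[:3,3], d@E[:3,:3].T
def plane(c,px,z):
    o,d=ray(c,px); return o+d*((z-o[2])/d[:,2])[:,None]
def tri(c1,p1,c2,p2):
    o1,d1=ray(c1,p1);o2,d2=ray(c2,p2);out=[]
    for a,b in zip(d1,d2):
        A=np.c_[a,-b];s=np.linalg.lstsq(A,o2-o1,rcond=None)[0]
        out.append(np.r_[(o1+a*s[0]+o2+b*s[1])/2,np.linalg.norm(o1+a*s[0]-o2-b*s[1])])
    return np.array(out)
E
python3 - <<'E'
from h import *
import pickle
d={n:snap(n,n+'0.png') for n in('top','scene')}
pickle.dump(d,open('c0.pkl','wb'))
s=robot.sense();print(s['position'],s['eef_rot'],s['joints'],s['ft_force'],s['opening'])
E
```

```text
pics
[180.0093446  623.97666535 230.49367879] [-4.12880664e-05  1.39926526e-01  9.90161568e-01 -7.96687581e-04] [-1.35617537  0.53710111 -0.00443022  1.53877478  0.0026218   1.06731777
 -0.07122857] [-0.36816312 -0.14201732 -0.19774397] 85.6359668878857
```

View pics/top0.png

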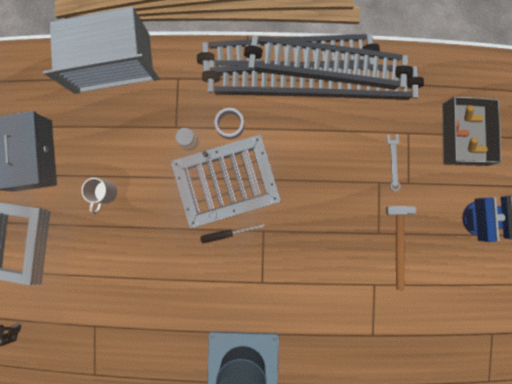

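View pics/scene0.png

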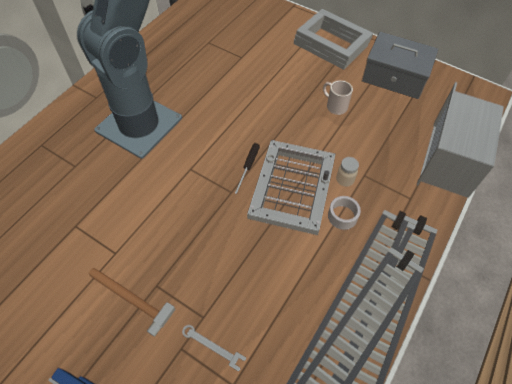

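The top view shows the shutter with corners at about (172,160), (262,137), (279,202) and (192,226). The bolt is near (206,153), the collar near (212,215), the jar at (186,137), the tape at (229,122) and the screwdriver at (232,234). I need a closer look to see which way the blades lean.

Run:
```python
from h import *
import pickle
d=pickle.load(open('c0.pkl','rb'))
a=d['top']['color'][125:235,160:290];b=d['scene']['color'][130:240,240:370]
im=np.vstack([cv2.resize(x,None,fx=2.7*1,fy=2.7,interpolation=cv2.INTER_CUBIC) for x in(a,b)])
im=np.hstack([cv2.resize(x,(400,338),interpolation=cv2.INTER_CUBIC) for x in(a,b)])
cv2.imwrite('pics/crop0.png',im[:,:,::-1])
c=d['top']
for z in(0,30): print(plane(c,[(172,160),(262,137),(279,202),(192,226)],z).round())
c=d['scene']; print(plane(c,[(266,142),(335,151),(321,232),(250,220)],30).round())
```

```text
[[ 641.  240.    0.]
 [ 720.  -43.    0.]
 [ 516. -101.    0.]
 [ 435.  169.    0.]]
[[637. 233.  30.]
 [714. -43.  30.]
 [516. -99.  30.]
 [436. 164.  30.]]
[[ 424.  154.   30.]
 [ 631.  245.   30.]
 [ 733.  -38.   30.]
 [ 540. -117.   30.]]
```

View pics/crop0.png

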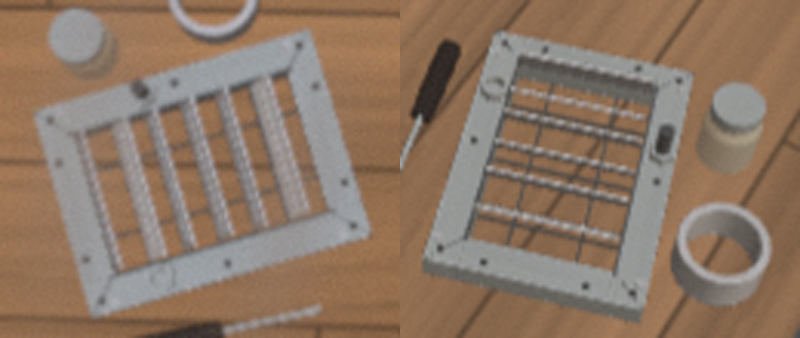

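The blade row seems to start at the left (+y) end, because the blade there sits right beside the end member. I'll move over the shutter, turning the tool to line up and closing the fingers, and check this with the wrist camera.

```bash
python3 -m jog '0 0 -4 -48 -36 0 1; 0 0 -8 -96 -72 0 1; 0 0 -12 -144 -108 0 1; 0 0 -16 -192 -144 0 1; 0 0 -20 -240 -180 0 1; 0 0 -24 -288 -216 0 1; 0 0 -28 -336 -252 0 1; 0 0 -32 -384 -288 0 1' 20
python3 - <<'E'
from h import *
import pickle
c=snap('wrist','w1.png');pickle.dump(c,open('w1.pkl','wb'))
s=robot.sense();print(s['t'],s['position'],s['eef_rot'],s['joints'],s['ft_force'],s['opening'])
E
```

```text
t: 1.1
position: [470.1, 239.7, 231.2]
eef_rot: [-0.0, -0.14, 0.99, 0.0]
ft_force: [0.8, 1.6, -0.1]
opening: 0.2
grasp_force: 0.0
1.15 [475.58183684 230.60965956 231.31245398] [ 0.00126059 -0.13582365  0.99072869 -0.00264683] [-0.57390115  0.32878721  0.04129445  1.86278502 -0.00918726  0.95003183
  1.31381184] [ 4.27326272 -5.37017031 -0.2108397 ] -0.1984416729114502
```

View pics/w1.png

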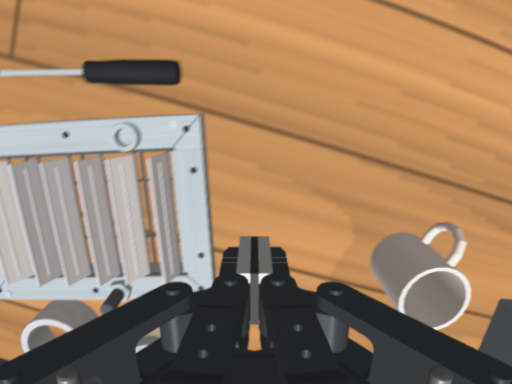

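The wrist view shows the shutter on the left, its +y end member at about x=175–205. The mug is at (420,280) and the collar at (125,135). I'll move over the middle of the shutter to settle the lean and measure it.

```bash
python3 -m jog '0 0 0 -19 -49 0 1; 0 0 0 -38 -98 0 1; 0 0 0 -57 -147 0 1; 0 0 0 -75 -195 0 1; 0 0 0 -75 -195 0 1; 0 0 0 -75 -195 0 1'
python3 - <<'E'
from h import *
import pickle
c=snap('wrist','w2.png');pickle.dump(c,open('w2.pkl','wb'))
s=robot.sense();print(s['t'],s['position'],s['eef_rot'],s['joints'],s['ft_force']);print(c['extrinsics'])
E
```

```text
t: 1.9
position: [594.3, 75.2, 230.8]
eef_rot: [-0.001, -0.138, 0.99, 0.0]
ft_force: [-0.1, 0.2, -0.6]
opening: -0.3
grasp_force: 0.0
1.95 [594.06887561  75.94864637 230.91754559] [-5.13702090e-04 -1.39176573e-01  9.90267357e-01  4.24362903e-04] [-0.28138223  0.44984923  0.10738513  1.68467474 -0.05608196  1.0110242
  1.69529385] [-0.49287038  0.7053267  -0.34696213]
[[-2.73257321e-01 -9.23995235e-01 -2.67513069e-01  5.26563593e+02]
 [ 9.61940327e-01 -2.62155613e-01 -7.71053913e-02  5.39810370e+01]
 [ 1.11496169e-03 -2.78401222e-01  9.60464219e-01  3.72735269e+02]
 [ 0.00000000e+00  0.00000000e+00  0.00000000e+00  1.00000000e+00]]
```

View pics/w2.png

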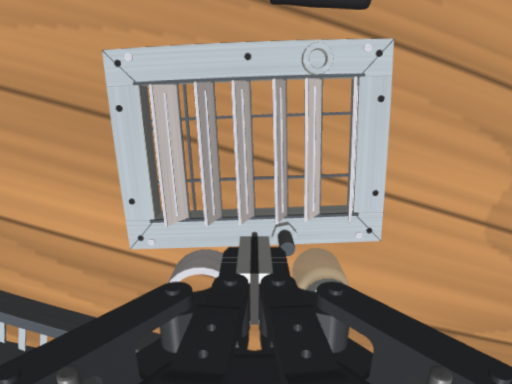

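The wrist view shows the whole frame, with corners near (104,51), (394,39), (382,240) and (131,248). Blade 1 is edge-on at x≈355, right against the right (+y) member. Blade 6 leans left at x≈157–184. So row_start is the right-hand, +y end.

Run:
```python
from h import *
import pickle
w1,w2=[pickle.load(open(f,'rb')) for f in('w1.pkl','w2.pkl')]
top=pickle.load(open('c0.pkl','rb'))['top']
def ref(c,p,w=4):
    g=cv2.cvtColor(c['color'],cv2.COLOR_RGB2GRAY);q=np.array(p,np.float32).reshape(-1,1,2)
    return cv2.cornerSubPix(g,q,(w,w),(-1,-1),(3,30,.01)).reshape(-1,2)
p=ref(w2,[(104,51),(394,39),(382,240),(131,248)]);print(p.round(1))
P=plane(w2,p,30);print(P.round(1));print('sides',[np.linalg.norm(P[i]-P[i-1]).round(1) for i in range(4)])
# order in w2: A(-y,near) B(+y,near) C(+y,far) D(-y,far)
q=ref(top,[(279,202),(192,226),(172,160),(262,137)],3);print(q.round(1))
print(tri(w2,p,top,q).round(1)); Q=plane(top,q,30);print(Q.round(1))
for X in(P,Q):
    s=(X[1]+X[2])/2;e=(X[0]+X[3])/2;m=X.mean(0);u=(e-s)/np.linalg.norm(e-s)
    print('mid',m.round(1),'u',u.round(3),'start',(m-126*u).round(1),'end',(m+126*u).round(1))
R=cv2.Rodrigues(np.zeros(3))[0]
from scipy.spatial.transform import Rotation as Ro
s=robot.sense();w,x,y,z=s['eef_rot'];R=Ro.from_quat([x,y,z,w])
m=P.mean(0);e=(P[0]+P[3])/2;a=(P[1]+P[2])/2;u=(e-a)/np.linalg.norm(e-a)
print(s['position'],R.as_matrix().round(3));
for t in(-126,126):print('tool shift',R.inv().apply(m+t*u+[0,0,4]-s['position']).round(1))
print('u in tool',R.inv().apply(u).round(3))
```

```text
[[103.1  51.2]
 [392.7  38.8]
 [379.6 239.6]
 [131.  248. ]]
[[ 520.4 -102.9   30. ]
 [ 431.4  169.    30. ]
 [ 634.2  234.4   30. ]
 [ 722.2  -37.5   30. ]]
sides [np.float64(212.2), np.float64(286.1), np.float64(213.1), np.float64(285.7)]
[[278.6 201.7]
 [190.7 227.6]
 [172.2 161.3]
 [262.  137. ]]
[[ 5.183e+02 -9.790e+01  4.020e+01  4.600e+00]
 [ 4.312e+02  1.682e+02  3.070e+01  1.400e+00]
 [ 6.317e+02  2.301e+02  3.800e+01  1.000e-01]
 [ 7.153e+02 -3.930e+01  3.690e+01  9.300e+00]]
[[516.3 -98.2  30. ]
 [430.8 167.7  30. ]
 [632.8 232.   30. ]
 [713.9 -43.1  30. ]]
mid [577.1  65.8  30. ] u [ 0.31  -0.951  0.   ] start [538.1 185.6  30. ] end [616.1 -54.1  30. ]
mid [573.5  64.6  30. ] u [ 0.294 -0.956  0.   ] start [536.4 185.   30. ] end [610.6 -55.8  30. ]
[594.06887561  75.94864637 230.91754559] [[-0.961 -0.276 -0.001]
 [-0.276  0.961  0.001]
 [ 0.001  0.001 -1.   ]]
tool shift [ 23.4 120.6 197.1]
tool shift [  14.5 -131.2  196.8]
u in tool [-0.035 -0.999 -0.001]
```

```bash
python3 -m jog '0 0 0 12 60 0 1; 0 0 0 24 122 0 1; 0 0 0 24 125 40 1; 0 0 0 24 125 90 1; 0 0 0 24 125 140 1; 0 0 0 24 125 160 1; 0 0 0 24 125 170 1; 0 0 0 24 125 170 1'; python3 -m jog '0 0 0 0 0 0 1; 0 0 0 0 0 0 1';  python3 - <<'E'
from h import *
import pickle
c=snap('wrist','w3.png');pickle.dump(c,open('w3.pkl','wb'))
P=[robot.sense()['position']];print(P,robot.sense()['ft_force'],robot.sense()['eef_rot'])
E
```

```text
t: 2.95
position: [537.1, 188.9, 61.4]
eef_rot: [-0.0, -0.139, 0.99, 0.0]
ft_force: [0.6, -0.1, -0.4]
opening: 0.2
grasp_force: 0.0
t: 3.2
position: [538.2, 188.4, 62.4]
eef_rot: [0.001, -0.138, 0.99, 0.0]
ft_force: [-0.8, 0.6, -0.6]
opening: 0.4
grasp_force: 0.0
[array([538.13757196, 188.34858385,  62.19960309])] [-0.96109996  0.17291705  0.44669284] [ 7.94903947e-04 -1.38416007e-01  9.90373834e-01  2.15916463e-04]
```

View pics/w3.png

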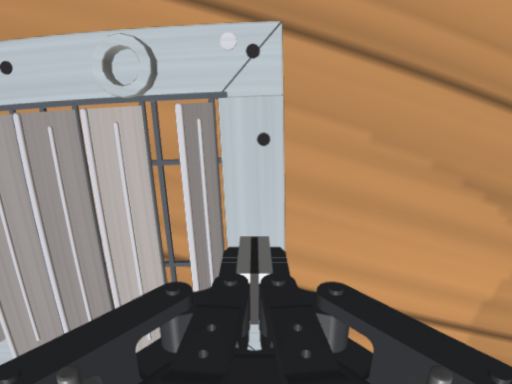

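The end member spans x≈220–285 and the fingertips are over it at x≈254. Blade 1 leans left, towards row_end, which confirms the direction. Next I'll measure the face height from the two wrist views.

Run:
```python
from h import *
import pickle
a,b=[pickle.load(open(f,'rb')) for f in('w2.pkl','w3.pkl')]
def blob(c,p,w=7):
    g=cv2.cvtColor(c['color'],cv2.COLOR_RGB2GRAY)[p[1]-w:p[1]+w+1,p[0]-w:p[0]+w+1].astype(float)
    k=np.clip(110-g,0,None);yy,xx=np.mgrid[-w:w+1,-w:w+1];return p[0]+(k*xx).sum()/k.sum(),p[1]+(k*yy).sum()/k.sum()
A=[blob(a,(381,98)),blob(a,(379,53)),blob(a,(248,56))];B=[blob(b,(264,139)),blob(b,(253,51)),blob(b,(6,68),6)]
print(np.round(A,1).tolist(),np.round(B,1).tolist());print(tri(a,A,b,B).round(1))
P=plane(b,[(281,22),(285,240),(220,240),(221,100)],30);print(P.round(1))
```

```text
[[380.6, 98.4], [378.8, 52.9], [247.3, 56.1]] [[263.2, 138.9], [252.5, 50.6], [5.7, 67.3]]
[[4.885e+02 1.776e+02 2.960e+01 3.000e-01]
 [4.479e+02 1.602e+02 2.990e+01 2.000e-01]
 [4.878e+02 3.660e+01 2.960e+01 2.000e-01]]
[[431.2 169.9  30. ]
 [540.4 205.8  30. ]
 [550.6 169.8  30. ]
 [475.2 151.2  30. ]]
```

The face measures 29.7 mm high. I'll go down to about 5 mm above it and check.

```bash
python3 -m jog '0 0 0 0 0 10 1; 0 0 0 0 0 20 1; 0 0 0 0 0 25 1; 0 0 0 0 0 27 1; 0 0 0 0 0 27 1; 0 0 0 0 0 27 1'; python3 -c "
from h import *
import time
for i in range(3):
  s=robot.sense();print(s['position'],s['ft_force']);snap('wrist')"
```

```text
t: 4.0
position: [537.7, 188.2, 34.5]
eef_rot: [0.0, -0.138, 0.99, 0.0]
ft_force: [-0.2, 0.1, 0.2]
opening: -0.0
grasp_force: 0.0
[537.73547097 188.1780991   34.53830034] [-0.20014958  0.09541432  0.19177491]
[537.75709689 188.13835441  34.55840183] [-0.27451905 -0.32797831 -0.10516414]
[537.73471866 188.15245149  34.55108626] [-0.71791341  0.25801393  0.30660023]
```

```bash
python3 -m jog '0 0 0 0 -8 0 1; 0 0 0 -0.5 -16 0 1; 0 0 0 -0.7 -24 0 1; 0 0 0 -1 -32 0 1; 0 0 0 -1.2 -40 0 1; 0 0 0 -1.5 -48 0 1; 0 0 0 -1.7 -56 0 1; 0 0 0 -2 -64 0 1'; python3 -c "
from h import *
snap('wrist','w4.png')"
```

```text
t: 5.15
position: [557.1, 127.2, 34.4]
eef_rot: [0.0, -0.139, 0.99, 0.0]
ft_force: [1.1, 0.9, 0.2]
opening: -0.2
grasp_force: 0.5
```

View pics/w4.png

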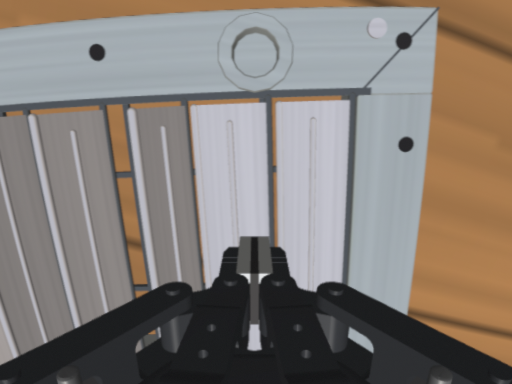

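Blades 1 (x≈275–350) and 2 (x≈190–270) lie flat, blade 3 is still up, the frame hasn't moved, and forces are low. I'll carry on.

```bash
python3 -m jog '0 0 0 0 -8 0 1; 0 0 0 -0.5 -16 0 1; 0 0 0 -0.7 -24 0 1; 0 0 0 -1 -32 0 1; 0 0 0 -1.2 -40 0 1; 0 0 0 -1.5 -48 0 1; 0 0 0 -1.7 -56 0 1; 0 0 0 -2 -64 0 1'; python3 -m jog '0 0 0 0 -8 0 1; 0 0 0 -0.5 -16 0 1; 0 0 0 -0.7 -24 0 1; 0 0 0 -1 -32 0 1; 0 0 0 -1.2 -40 0 1; 0 0 0 -1.5 -48 0 1; 0 0 0 -1.7 -56 0 1; 0 0 0 -2 -64 0 1'
```

```text
t: 6.2
position: [575.9, 68.1, 34.3]
eef_rot: [-0.0, -0.139, 0.99, 0.001]
ft_force: [-2.7, 4.6, 2.8]
opening: 0.1
grasp_force: 2.3
t: 7.2
position: [596.1, 4.0, 34.3]
eef_rot: [-0.0, -0.138, 0.99, -0.0]
ft_force: [-1.0, 0.5, -0.4]
opening: -0.3
grasp_force: 0.3
```

```bash
python3 -m jog '0 0 0 0 -8 0 1; 0 0 0 -0.5 -16 0 1; 0 0 0 -0.7 -24 0 1; 0 0 0 -1 -32 0 1; 0 0 0 -1.2 -40 0 1; 0 0 0 -1.5 -48 0 1; 0 0 0 -1.7 -56 0 1; 0 0 0 -2 -64 0 1';  python3 -m jog '0 0 0 0 0 0 1; 0 0 0 0 0 -15 1; 0 0 0 0 0 -60 1; 0 0 0 0 0 -110 1; 0 0 0 0 30 -160 1; 0 0 0 0 60 -190 1; 0 0 0 0 110 -200 1; 0 0 0 0 110 -200 1'; python3 -m jog '0 0 0 0 0 0 1; 0 0 0 0 0 0 1'; python3 -c "
from h import *
snap('wrist','w5.png')"
```

```text
t: 8.2
position: [615.5, -56.5, 34.2]
eef_rot: [-0.0, -0.138, 0.99, -0.0]
ft_force: [0.0, 0.1, -0.8]
opening: 0.3
grasp_force: 0.0
t: 9.2
position: [584.7, 56.0, 236.6]
eef_rot: [0.001, -0.142, 0.99, 0.002]
ft_force: [0.1, -0.9, -0.0]
opening: 0.1
grasp_force: 0.0
t: 9.45
position: [585.3, 48.4, 234.2]
eef_rot: [-0.0, -0.137, 0.991, -0.0]
ft_force: [-0.0, -0.6, 1.2]
opening: 0.1
grasp_force: 0.0
```

View pics/w5.png

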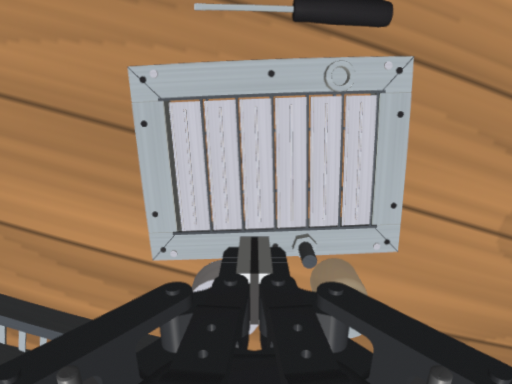

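All six blades lie flat between x≈170 and x≈377. The bolt (305,247), collar (340,75) and screwdriver are in place, and the arm is clear and still.

```bash
python3 -c "
from workcell import workorder
print(workorder.sign_off())"
```

```text
the job is handed in; nothing more can be done
None
```

The job is handed in: one light stroke from row_start to row_end, about 5 mm above the face, left all six blades flat, with the bolt, collar and screwdriver where they were in the last wrist picture.

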